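Set the magnifier on a core disc in the specimen drawer

TASK

Pull the specimen drawer fully open by its handle, then swing the magnifier's jointed arm so that the loupe stands centred over the rock disc in the middle compartment, and slide the loupe straight down until its sprung foot rests lightly on that disc, pressed in only part of its way. Let go and leave it standing there; do not press hard on the rock, and do not disturb the other things on the bench.

Things in the scene. Friction and masses are not known exactly. Their poses are not given: they have to be found in the camera images.
- cab_drawer0 (a joint): how far the shallow drawer of the low grey cabinet is pulled out, m: 0 shut, 0.15 fully open at its stop. The cabinet is 220 deep, 260 wide, 90 mm tall and fixed to the bench
- cab_drawer0_handle (a point): middle of the drawer's handle, a steel bar 11 mm thick and 120 mm long, level, 35 mm out from the white drawer front and 38 mm below the cabinet's top. Its x axis points into the cabinet; the drawer opens along -x. The bar lies along y
- middle (a point): centre of the floor of the drawer's middle front compartment (67 by 69 mm, dividers 34 mm high); moves with the drawer. z up; x into the cabinet. It is 106 mm behind the handle bar. In each of the three front compartments lies a loose grey drill-core disc of rock, 58 mm across and 10 to 35 mm thick: the thickness differs every time and is not measured
- loupe: loupe at the end of the magnifier's two-link arm: black round lens head (38 mm across, from 150 to 184 mm above the origin), thin steel tube, white sprung foot 26 mm across. Origin: foot's underside with spring relaxed; z up. It slides down up to 110 mm through its sleeve (about 5 N) and stays at any height; the foot gives 8 mm, its spring force rising from 0.7 to 6.3 N, then is hard
- lens (a point): centre of the loupe's lens head at mid-height, where it can be gripped; 167 mm above the loupe's origin; turns and moves with the loupe
- sprungfoot: the loupe's white foot, 26 mm across; slides up into the loupe against its spring by at most 8 mm. Origin: centre of its lower face, at the loupe's origin while nothing presses it
- arm1 (a joint): angle of the inner link about the post, rad, stiff (0.5 N m), stays where left; grows anticlockwise from above. At 0 the link (200 mm between axes) points 1.2 rad clockwise of the post's -x; range -1.2 to 3.4
- arm2 (a joint): angle of the outer link (180 mm between axes) against the inner link, rad, stiff (0.4 N m), stays where left; at 0 it is turned 2.05 rad anticlockwise from straight, grows anticlockwise; range -1.75 to 0.65
- post: the magnifier's post, fixed to the bench left of the cabinet: base disc 110 mm across, column 24 mm thick. Origin: centre of its underside, below the first hinge. The links lie 120 to 165 mm above the bench
- jar: small glass sample jar, 48 mm across, 65 mm tall, standing to the right of the drawer; to be left alone. Origin: centre of its underside, z up
- tube: capped white sample tube standing on its cap, 34 mm across, 105 mm tall, to the right of the cabinet; to be left alone. Origin: centre of its underside, z up
- beaker: small glass beaker, 60 mm across, 70 mm tall, on the left, in front of the post; to be left alone. Origin: centre of its underside, z up
- dish: shallow aluminium weighing dish, 90 mm across, 14 mm tall, on top of the cabinet; to be left alone. Origin: centre of its underside, z up
- spatula: steel spatula, 160 mm long, lying on the bench at the front left; to be left alone. Origin: centre of its underside

How it is judged (in metres and radians):
On the way, in this order (a step that is already met when the one before it is completed fails the run):
1. the drawer is fully open (value of joint cab_drawer0 above 0.135 m), for 0.2 s.
2. the loupe has been swung over the middle compartment (horizontal distance between sprungfoot and middle below 0.012 m), for 0.2 s.
At the end, for the whole second after the job is handed in: The drawer is out by more than 135 mm, the loupe's foot is within 12 mm (level) of the centre of the middle compartment and rests on the disc there with 0.3 to 6.5 N; arm, loupe and drawer are still (value of joint cab_drawer0 above 0.135 m and horizontal distance between sprungfoot and middle below 0.012 m and contact force between sprungfoot and anything else between 0.3 and 6.5 N and velocity of joint cab_drawer0 between -0.02 and 0.02 m/s and velocity of joint arm1 between -0.02 and 0.02 rad/s and velocity of joint arm2 between -0.02 and 0.02 rad/s and linear speed of loupe below 0.01 m/s); the robot touches nothing.
It fails at once if the loupe's foot is pressed with more than 15 N (contact force between sprungfoot and anything else above 15 N).
It fails at once if one of the other things on the bench is moved by more than 30 mm or tipped (distance of any of jar, tube, beaker, dish, spatula from where it was at the start of the episode above 0.03 m or angle between any of jar, tube, beaker, dish's own z axis and vertical above 0.5 rad).
It also fails if it takes over 72 s, if anything falls off the work surface, if the arm or the gripper's body presses on something with over 40 N, if the wrist force passes 120 N, or if a joint passes its speed limit or range.

ROBOT

A 6-joint arm with a two-finger parallel gripper is mounted at the origin on the work surface. World frame = base frame: x ahead of the robot, y to its left, z up, the work surface at z = 0. Lengths are in mm, angles in rad, forces in N, time in s.
With the tool pointing down it reaches from about 400 to 825 mm from the base axis. Payload 7 kg.
Tool frame: the origin (TCP) lies on the centre line of the jaws, within the pads' length; the fingertips stand 19 mm ahead of it and the grasp point (between the pads) is the TCP (robot.tips_ahead is the distance from the TCP to the fingertips, in mm); z points along the fingers, y is the line along which they close (so a half turn about z gives the same grasp; the last joint's range is limited). The gripper opens to 85 mm and grips with 20 to 120 N. Pads are 22 mm wide; open, the fingers measure 114 mm over their backs; the gripper's body (76 mm by 85 mm) begins 54 mm behind the grasp point. The pads swing forward as they close: fully open they stand 13 mm farther back than shut.
Start: joints at [-1.051, 0.359, 0.012, 0, -1.224, -0.288], TCP at [155.042, -656.93, 250.302] pointing down, gripper open.
Joint ranges: [-3.07, 3.07], [-1.43, 2.12], [-1.02, 1.25], [-3.03, 1.67], [-3.05, -0], [-3.03, 3.03]. Speed limits (rad/s): [2.39, 2.39, 3.01, 3.14, 3.14, 3.14].

INTERFACE

Orientations are given as a rotation vector (axis times angle).
In Python, from station import robot, kin, monitor, grab_frame gives the robot as it stands. Calls block until the motion is done:
- robot.move_ptp(position, orientation): joint-space move of the TCP to a pose.
- robot.move_linear(position, rot=None, vel=150, guard=None): straight line of the TCP; rot=None keeps the orientation; vel is the mean speed in mm/s. With guard (N) it stops when the force on the tool has changed by that much, and returns True; else False.
- robot.set_joints(angles): joint-space move.
- robot.gripper_open() and robot.grab(effort=None): open the fingers fully, or close them until they stop; effort is the grip in N (None keeps the last).
- robot.dwell(seconds).
- kin.inverse_kinematics(position, orientation): joint angles nearest the present ones, or None.
- monitor.sense(): the state.
- grab_frame(name): name is "side" or "top" or "wrist"; returns a dict with "image" (384x512x3 uint8, red, green, blue), "fovy" (degrees; the focal length in pixels is half the picture's height over the tangent of half this angle, whatever the lens; pixels are square), "cx", "cy" (the principal point, pixels), "rvec" (rotation vector, rad) and "tvec" (3), from world to camera coordinates, as OpenCV has them. Camera axes: x right, y down, z forward; pixel columns grow to the right and rows downward; lengths in mm; the calibration is good to about 2 mm. A picture is of the moment at which its call begins. There is no depth.
A pose or a line that the arm cannot do raises robot.PlanningError and nothing moves.
- robot.job_done(): hands the job in; it is judged then, once.
The state is a dict: "t": time; "q": joint angles; "qvel": joint speeds; "joint_efforts": joint torques, N m; "tcp_pos": TCP position; "orientation": TCP orientation; "ft_force": force on the tool from outside, world axes, zero at the start; "wrist_torque": the same for the moment, N m; "finger_gap": opening from 0.0 (shut) to 1.0 (fully open); "grasp_force": force on a finger pad.
Only numpy, scipy, OpenCV 4.12 (cv2) and the standard library are available. Lean on these libraries where they do the work, as an engineer would, in place of code of your own. Each camera call takes 0.05 s, during which the arm holds its last target. There are 200 camera calls.

## Working session

There is one attempt and no reset: what is moved stays moved. The work goes in short steps, each a Python script; the robot and the scene stay as the last script left them, time stands still between calls to the robot, and variables do not carry over. Pictures are saved under pics/ and viewed, at most 10 in all, crops included, and the job is handed in when it is done.

```bash
mkdir -p pics; ls
cat > h.py <<'E'
import numpy as np, cv2
from station import robot, kin, monitor, grab_frame
def snap(n,f):
    d=grab_frame(n); cv2.imwrite('pics/'+f,d['image'][:,:,::-1]); np.save('pics/'+f+'.npy',{k:v for k,v in d.items()},allow_pickle=True); return d
def cam(d):
    f=d['image'].shape[0]/2/np.tan(np.radians(d['fovy'])/2)
    K=np.array([[f,0,d['cx']],[0,f,d['cy']],[0,0,1.]])
    return K,np.array(d['rvec'],float),np.array(d['tvec'],float).reshape(3)
def load(f): return np.load('pics/'+f+'.npy',allow_pickle=True).item()
def onplane(d,uv,z):
    K,r,t=cam(d); R=cv2.Rodrigues(r)[0]; c=-R.T@t
    w=R.T@np.linalg.inv(K)@np.array([uv[0],uv[1],1.]); return c+w*(z-c[2])/w[2]
def proj(d,P):
    K,r,t=cam(d); return cv2.projectPoints(np.array(P,float).reshape(-1,3),r,t,K,None)[0][:,0]
E
python3 - <<'E'
from h import *
a=[snap(n,n+'0.png') for n in('top','side')]
for n,d in zip(('top','side'),a):
    K,r,t=cam(d);print(K[0,0],r,t,-cv2.Rodrigues(r)[0].T@t)
    cv2.imwrite(f'pics/{n}0b.png',cv2.resize(d['image'][:,:,::-1],(800,600),interpolation=cv2.INTER_CUBIC))
E
```

```text
pics
446.9859450753408 [ 2.05366659 -2.14526164  0.23864907] [  51.23531991  581.14670047 1460.26508537] [ 237.74541166   30.82893475 1554.10982915]
379.6965368905155 [ 0.63483898 -2.50783142  1.29350255] [490.67355129 309.56123603 930.63465764] [131.8405794  739.94140454 798.60774994]
```

View pics/top0b.png

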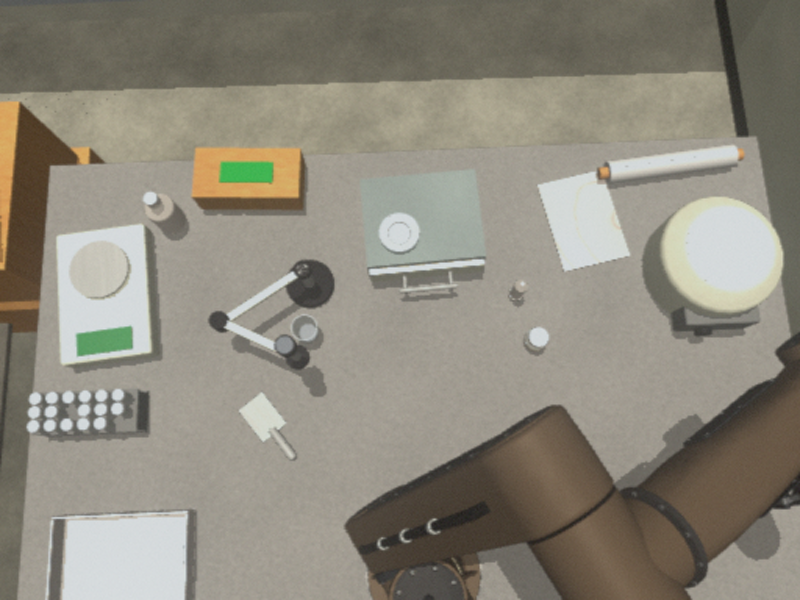

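View pics/side0b.png

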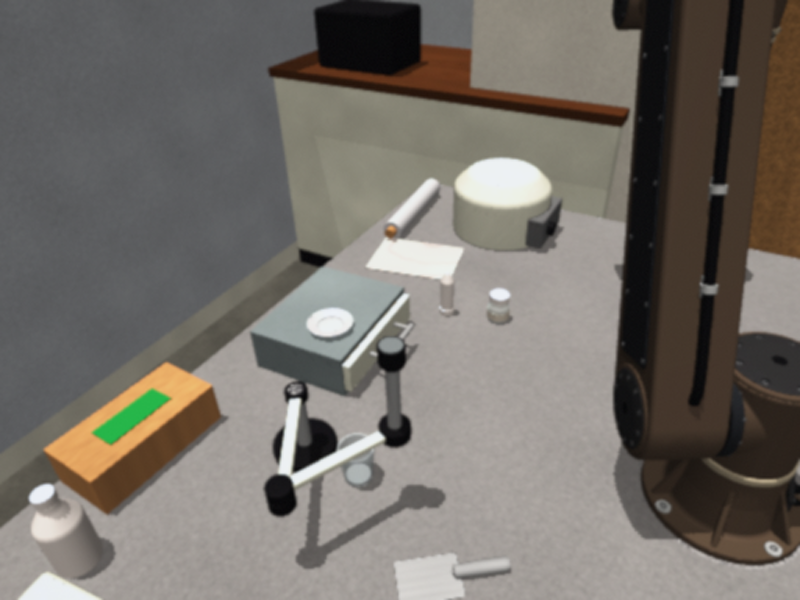

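The top view shows the cabinet top corners at about (360,178), (475,171), (485,262), (369,268), the handle at (403–457, 289), the post base at (310,284), the elbow at (219,321) and the lens head at (285,344). In the side view the lens head is at (391,352) and the handle is near (405,330).

```bash
python3 - <<'E'
from h import *
from scipy.optimize import least_squares
T=load('top0.png');S=load('side0.png')
s=lambda u,v:((u+.5)/1.5625-.5,(v+.5)/1.5625-.5)
for n,u,v,z in [('c1',360,178,90),('c2',475,171,90),('c3',485,262,90),('c4',369,268,90),('hL',403,290,52),('hR',457,286,52),('base',310,284,8),('elbow',219,320,165),('posttop',304,268,175),('jar',538,338,65),('tube',520,287,105),('beaker',304,328,70),('dish',399,232,104),('spatB',262,417,0),('spatE',293,457,0)]:
    print(n,onplane(T,s(u,v),z).round(0))
for n,u,v,z in [('base',306,443,8),('tube',446,277,105),('jar',499,294,65),('c near',346,387,0),('ctopR',405,288,90),('ctopL',328,268,90),('ctop-nearL',255,335,90),('ctop-nearR',346,358,90)]:
    print('S',n,onplane(S,s(u,v),z).round(0))
def tri(a,b):
    f=lambda X:np.r_[proj(T,X)[0]-s(*a),proj(S,X)[0]-s(*b)]
    r=least_squares(f,[500,100,150]);return r.x.round(0),r.fun.round(1)
print('headtop',tri((285,342),(391,342)));print('sleeve',tri((297,357),(396,430)))
print('elbow',tri((219,321),(280,482)));print('post',tri((304,268),(296,388)))
E
python3 - <<'E'
from h import *
T=load('top0.png')['image'];S=load('side0.png')['image']
a=cv2.resize(T[150:260,120:330,::-1],(798,418),interpolation=cv2.INTER_CUBIC)
cv2.imwrite('pics/crop.png',a)
E
```

```text
c1 [850. 103.  90.]
c2 [ 855. -155.   90.]
c3 [ 642. -162.   90.]
c4 [640.  90.  90.]
hL [597.  18.  52.]
hR [ 601. -102.   52.]
base [631. 229.   8.]
elbow [524. 395. 165.]
posttop [623. 220. 175.]
jar [ 474. -268.   65.]
tube [ 580. -231.  105.]
beaker [518. 236.  70.]
dish [714.  22. 104.]
spatB [336. 340.   0.]
spatE [248. 273.   0.]
S base [632. 227.   8.]
S tube [ 583. -218.  105.]
S jar [ 479. -266.   65.]
S c near [654.  73.  -0.]
S ctopR [ 651. -161.   90.]
S ctopL [ 844. -151.   90.]
S ctop-nearL [829. 111.  90.]
S ctop-nearR [637.  85.  90.]
headtop (array([446., 236., 311.]), array([ 0.3,  0.6, -0.5, -0.1]))
sleeve (array([442., 239., 150.]), array([ 0.1,  0.3, -0.2, -0.1]))
elbow (array([524., 396., 163.]), array([-0.3, -0.5,  0.4,  0.1]))
post (array([634., 226., 135.]), array([-0.1, -0.2,  0.2,  0. ]))
```

View pics/crop.png

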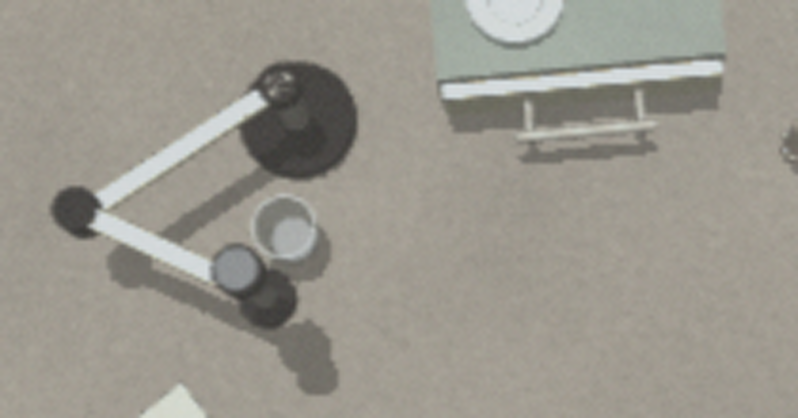

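```bash
cat >> h.py <<'E'
from scipy.spatial.transform import Rotation as Ro
def down(yaw,flip=False):  # tool z down, tool y along world y rotated by yaw
    return (Ro.from_euler('z',yaw+(np.pi if flip else 0))*Ro.from_euler('x',np.pi)).as_rotvec()
E
python3 - <<'E'
from h import *
T=load('top0.png')
c=lambda u,v:((u+.5)/3.8+120-.5,(v+.5)/3.8+150-.5)
for n,u,v,z in [('hL',520,137,52+4),('hR',656,125,52+4),('fL',443,98,86),('fR',722,73,86),('fLt',441,84,90),('fRt',722,62,90),('lp',268,298,150)]: print(n,onplane(T,c(u,v),z).round(1))
print(robot.tips_ahead, monitor.sense()['finger_gap'], monitor.sense()['orientation'])
for fl in (0,1): 
  for p in ([618,-43,250],[618,-43,57],[465,-48,57],[444,237,290],[540,-45,250]): print(fl,p,None if (q:=kin.inverse_kinematics(p,down(0.035,fl))) is None else np.round(q,2))
E
```

```text
hL [595.1  22.7  56. ]
hR [ 600.8 -101.1   56. ]
fL [626.8  90.1  86. ]
fR [ 638.7 -160.4   86. ]
fLt [638.7  91.3  90. ]
fRt [ 647.8 -160.6   90. ]
lp [444.3 238.7 150. ]
19.0 0.9982072072326135 [ 3.63050814e-01 -3.12022393e+00 -2.22250399e-03]
0 [618, -43, 250] [ 0.25  0.27 -0.12  0.   -1.18  1.36]
0 [618, -43, 57] [ 0.25  0.45 -0.34 -0.   -0.78  1.36]
0 [465, -48, 57] [ 0.32  0.25 -0.68 -0.   -0.64  1.29]
0 [444, 237, 290] [ 0.88  0.05 -0.29  0.   -1.23  0.72]
0 [540, -45, 250] [ 0.28  0.14 -0.28  0.   -1.15  1.33]
1 [618, -43, 250] [ 0.25  0.27 -0.12  0.   -1.18 -1.78]
1 [618, -43, 57] [ 0.25  0.45 -0.34 -0.   -0.78 -1.78]
1 [465, -48, 57] [ 0.32  0.25 -0.68 -0.   -0.64 -1.86]
1 [444, 237, 290] [ 0.88  0.05 -0.29  0.   -1.23 -2.42]
1 [540, -45, 250] [ 0.28  0.14 -0.28  0.   -1.15 -1.81]
```

Run:
```python
from h import *
yaw=0.045; R=down(yaw); ax=np.array([np.cos(yaw),np.sin(yaw),0])
print(monitor.sense()['t'])
robot.grab(20)
g=np.array([618,-39,0.])
robot.move_ptp(g+[0,0,200],R)
robot.move_linear(g+[0,0,110],vel=150)
hit=robot.move_linear(g+[0,0,56],vel=60,guard=8)
s=monitor.sense();print(hit,s['t'],s['tcp_pos'],s['ft_force'],s['finger_gap'])
snap('top','t1.png'); d=snap('side','s1.png')
if not hit:
    f0=np.array(s['ft_force'])
    st=robot.move_linear(s['tcp_pos']-ax*172,vel=70,guard=30)
    s=monitor.sense();print(st,s['t'],s['tcp_pos'],np.array(s['ft_force'])-f0)
    d=snap('top','t2.png');cv2.imwrite('pics/t2c.png',cv2.resize(d['image'][100:290,110:363,::-1],(798,600),interpolation=cv2.INTER_CUBIC))
else: cv2.imwrite('pics/t2c.png',d['image'][:,:,::-1])
```

```text
0.1
False 5.4 [618.33108451 -38.93636331  56.35646874] [-0.58119189 -0.90736301 -0.24102798] -0.001790971729883071
True 7.5083 [466.54736848 -44.2005221   58.34011   ] [2.65598829 1.12894399 1.50775518]
```

View pics/t2c.png

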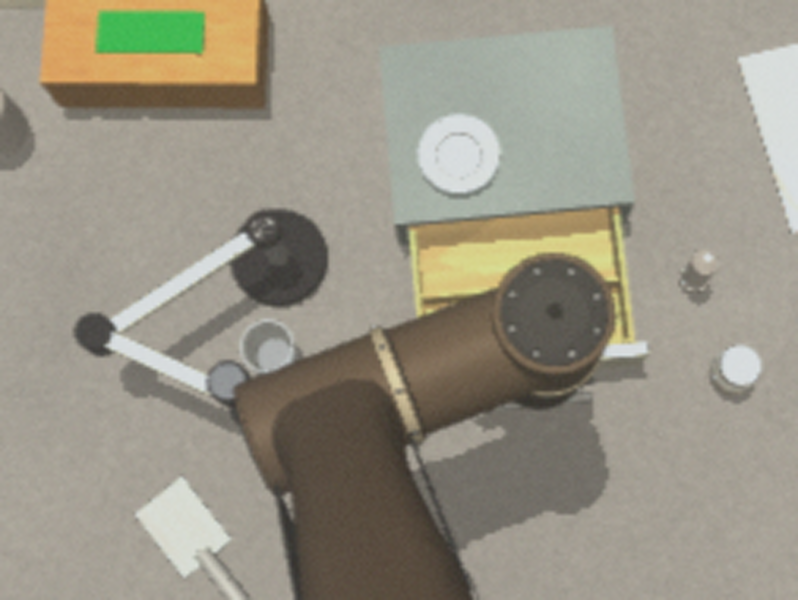

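Run:
```python
from h import *
yaw=0.04; ax=np.array([np.cos(yaw),np.sin(yaw),0])
p=np.array(monitor.sense()['tcp_pos'])
st=robot.move_linear(p-ax*6,vel=20,guard=25)
s=monitor.sense();print(st,s['t'],s['tcp_pos'],s['ft_force'])
p=np.array(s['tcp_pos'])
robot.move_linear(p+ax*(9 if st else 9),vel=80)
p=np.array(monitor.sense()['tcp_pos'])
robot.move_linear(p+[0,0,200],vel=250)
robot.move_ptp([520,-45,330],down(yaw))
w=snap('wrist','w1.png')
robot.move_ptp([480,-330,300],down(yaw))
t=snap('top','t3.png'); snap('side','s3.png')
print(monitor.sense()['t'])
a=cv2.resize(t['image'][150:250,200:330,::-1],(780,600),interpolation=cv2.INTER_CUBIC)
cv2.imwrite('pics/t3c.png',a)
cv2.imwrite('pics/w1b.png',cv2.resize(w['image'][:,:,::-1],(800,600)))
```

```text
False 7.9917 [466.05620288 -43.06582048  59.69258692] [15.97629652 -2.6063005  -8.19775431]
10.975
```

View pics/t3c.png

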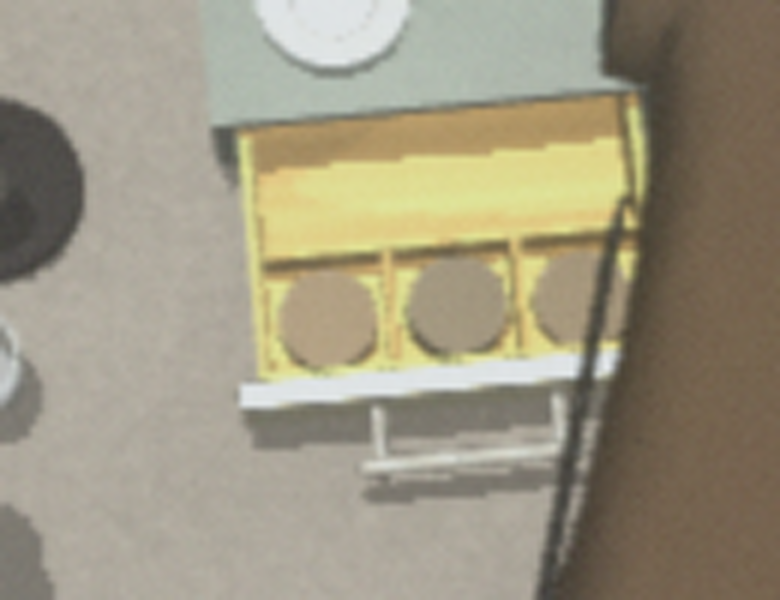

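View pics/w1b.png

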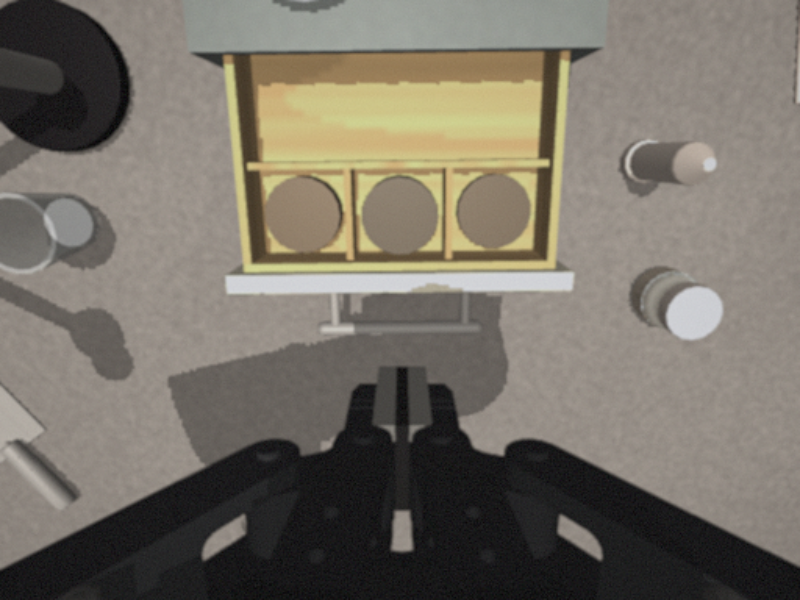

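Run:
```python
from h import *
W=load('w1.png');T=load('t3.png')
s=lambda u,v:((u+.5)/1.5625-.5,(v+.5)/1.5625-.5)
c=lambda u,v:((u+.5)/6+200-.5,(v+.5)/6+150-.5)
K,r,t=cam(W);print('f',K[0,0],'cam',-cv2.Rodrigues(r)[0].T@t)
L=onplane(W,s(320,327),53);Rr=onplane(W,s(480,328),53);d=(Rr-L);print('W handle',L,Rr,np.linalg.norm(d))
e=np.array([-d[1],d[0],0])/np.linalg.norm(d);print('mid',(L+Rr)/2+106*e,np.arctan2(e[1],e[0]))
L=onplane(T,c(364,467),55);Rr=onplane(T,c(575,448),55);print('T handle',L,Rr)
for z in (50,60,70): print(z,'div', [onplane(W,s(*p),z).round(1) for p in((350,170),(448,170),(352,258),(446,258))])
for z in (30,40,50): 
  a=onplane(W,s(362,215),z);b=onplane(W,s(438,215),z);print('disc',z,((a+b)/2).round(1),np.linalg.norm(a-b), 'T',onplane(T,c(457,306),z).round(1))
```

```text
f 339.6553079210176 cam [589.92683568 -42.63158733 453.5243038 ]
W handle [451.97789259  17.11650022  53.        ] [ 456.26191127 -110.17012873   53.        ] 127.35870101899933
mid [560.05991671 -42.96124726  53.        ] 0.033643771036390414
T handle [450.09004673  16.24054838  55.        ] [ 455.64132227 -102.92532482   55.        ]
50 div [array([574.2,  -4.8,  50. ]), array([577.1, -77.2,  50. ]), array([508.2,  -7.3,  50. ]), array([511.1, -79.8,  50. ])]
60 div [array([574.6,  -5.8,  60. ]), array([577.4, -76.3,  60. ]), array([510.2,  -8.1,  60. ]), array([513.1, -78.9,  60. ])]
70 div [array([575. ,  -6.7,  70. ]), array([577.7, -75.4,  70. ]), array([512.3,  -9. ,  70. ]), array([515., -78.,  70.])]
disc 30 [540.3 -43.   30. ] 60.26740529796596 T [545.1 -42.1  30. ]
disc 40 [541.5 -43.   40. ] 58.84440773307659 T [543.  -41.6  40. ]
disc 50 [542.7 -43.   50. ] 57.421410168187215 T [541.  -41.1  50. ]
```

Run:
```python
from h import *
W=load('w1.png');T=load('t3.png')
s=lambda u,v:((u+.5)/1.5625-.5,(v+.5)/1.5625-.5)
c=lambda u,v:((u+.5)/6+200-.5,(v+.5)/6+150-.5)
for n,p,z in [('cabL',(192,53),90),('cabR',(604,48),90),('frontout',(400,291),84),('frontin',(400,272),84),('fL',(227,283),84),('fR',(572,281),84),('backdiv',(400,163),60),('frontwallin',(400,262),60),('jar',(694,312),65),('tubetip',(640,162),0)]: print('W',n,onplane(W,s(*p),z).round(1))
for n,p,z in [('cabL',(215,128),90),('frontout',(430,395),84),('frontin',(430,372),84),('backdiv',(452,243),60),('frontwall',(452,362),60)]: print('T',n,onplane(T,c(*p),z).round(1))
cv2.imwrite('pics/w1c.png',cv2.resize(W['image'][85:225,135:375,::-1],(800,467),interpolation=cv2.INTER_CUBIC))
```

```text
W cabL [643.2  91.6  90. ]
W cabR [ 656.4 -166.7   90. ]
W frontout [492.3 -45.1  84. ]
W frontin [506.3 -44.6  84. ]
W fL [493.3  79.1  84. ]
W fR [ 504.7 -167.9   84. ]
W backdiv [580.9 -41.6  60. ]
W frontwallin [508.6 -44.4  60. ]
W jar [ 479.7 -270.8   65. ]
W tubetip [ 588.3 -239.6    0. ]
T cabL [641.6  92.1  90. ]
T frontout [484.5 -21.9  84. ]
T frontin [497.5 -22.5  84. ]
T backdiv [575.8 -39.7  60. ]
T frontwall [506.9 -36.1  60. ]
```

View pics/w1c.png

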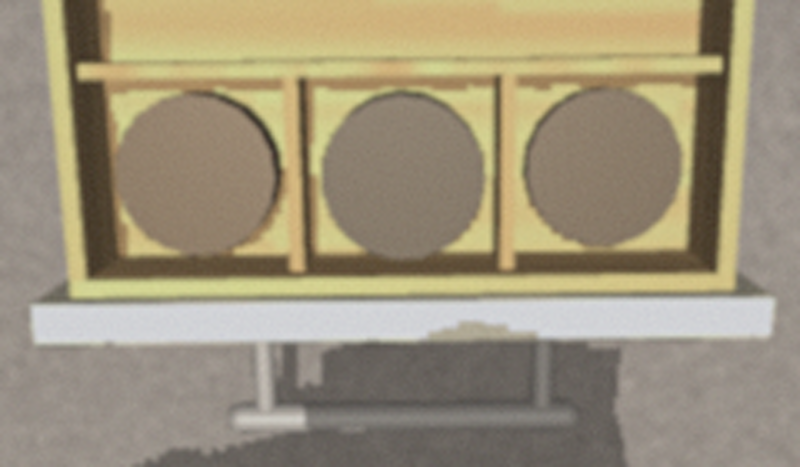

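Run:
```python
from h import *
P=np.array([632.,228]); L0=np.array([444.5,237.5])
y0=-0.4
def ik(x):
    d=x-P;r=np.linalg.norm(d);rel=np.arccos((r*r-72400)/72000)
    a=np.arctan2(d[1],d[0])%(2*np.pi)-np.arctan2(180*np.sin(rel),200+180*np.cos(rel));return np.array([a,rel])
def fk(q): return P+200*np.array([np.cos(q[0]),np.sin(q[0])])+180*np.array([np.cos(q.sum()),np.sin(q.sum())])
robot.gripper_open()
robot.move_ptp([*L0,375],down(y0))
hit=robot.move_linear([*L0,296],vel=120,guard=10)
print('hit',hit,monitor.sense()['t'])
if not hit:
    robot.grab(40)
    s=monitor.sense();print(s['t'],s['tcp_pos'],s['finger_gap'],s['grasp_force'],s['ft_force'])
    if s['finger_gap']>.3:
        qs=ik(np.array(s['tcp_pos'][:2]));qe=ik(np.array([548.,-43.]));print(qs,qe)
        for k in np.linspace(0,1,9)[1:]:
            q=qs+(qe-qs)*k
            robot.move_linear([*fk(q),296],down(y0+(q-qs).sum()),vel=150)
        s=monitor.sense();print(s['t'],s['tcp_pos'],s['finger_gap'],s['grasp_force'],s['ft_force'],s['wrist_torque'])
t=snap('top','t4.png');d=snap('side','s4.png')
cv2.imwrite('pics/s4b.png',cv2.resize(d['image'][100:350,60:393,::-1],(799,600),interpolation=cv2.INTER_CUBIC))
```

```text
hit False 14.625
15.125 [444.60386068 237.64451413 296.43323249] 0.43245644983450676 39.84665713632239 [-1.14371413  0.10983153  3.32567626]
[2.126327   2.11358189] [3.72974353 1.45809959]
18.5167 [547.67321437 -42.38923274 295.66295591] 0.43513296077080066 40.38147571608533 [3.56045933 1.93708139 1.67810609] [ 0.63759552 -1.12437254 -0.22130381]
```

View pics/s4b.png

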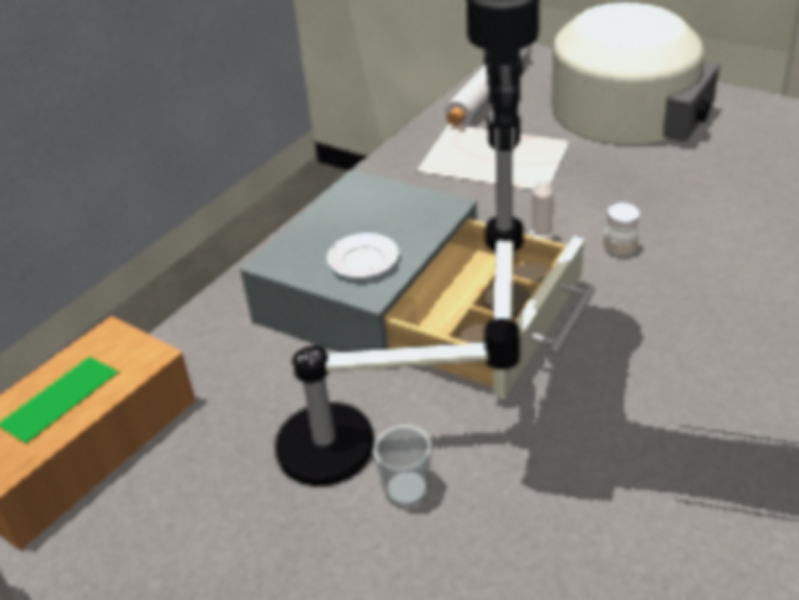

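The swing worked: the sleeve, at (503,234), is above the drawer and nothing else has moved. The dividers measure about 89 mm behind the bar, not the stated 106 mm. I'll check that against the earlier unobstructed side picture.

Run:
```python
from h import *
d=load('s3.png')
cv2.imwrite('pics/s3c.png',cv2.resize(d['image'][180:270,200:320,::-1],(800,600),interpolation=cv2.INTER_CUBIC))
```

```text
(no output)
```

View pics/s3c.png

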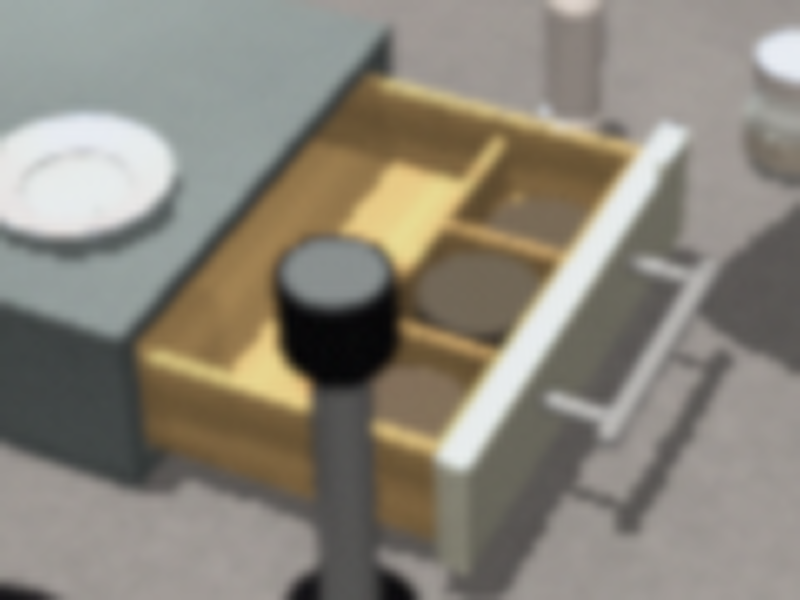

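Run:
```python
from h import *
from scipy.optimize import least_squares
C=dict(W=load('w1.png'),T=load('t3.png'),S=load('s3.png'))
F=dict(W=lambda u,v:(135+(u+.5)/3.3333-.5,85+(v+.5)/3.3333-.5),T=lambda u,v:(200+(u+.5)/6-.5,150+(v+.5)/6-.5),S=lambda u,v:(200+(u+.5)/6.6667-.5,180+(v+.5)/6.6667-.5))
pts=dict(hL=dict(W=(234,418),T=(364,467),S=(608,430)),hR=dict(W=(575,418),S=(710,264)),pL=dict(W=(32,345),T=(240,410),S=(466,468)),pR=dict(W=(773,337),S=(688,133)),
disc=dict(W=(404,175),T=(457,306),S=(482,290)),jR=dict(W=(506,72),T=(514,238),S=(452,224)))
for n,m in pts.items():
  for ks in [list(m)]+([['W','S'],['T','S'],['W','T']] if len(m)==3 else []):
    f=lambda X:np.concatenate([proj(C[k],X)[0]-F[k](*m[k]) for k in ks])
    r=least_squares(f,[540,-40,50]);print(n,ks,r.x.round(1),r.fun.round(1))
```

```text
hL ['W', 'T', 'S'] [451.2  16.4  55. ] [ 0.1  0.2 -0.1 -0.3 -0.1  0.2]
hL ['W', 'S'] [451.5  16.4  55.3] [ 0.   0.1 -0.2  0. ]
hL ['T', 'S'] [450.5  16.4  55.8] [-0.1 -0.2  0.1  0. ]
hL ['W', 'T'] [450.6  16.8  52.7] [ 0.1  0.  -0.2 -0. ]
hR ['W', 'S'] [ 456.2 -110.1   53. ] [-0.2 -0.3  0.7 -0.3]
pL ['W', 'T', 'S'] [482.6  83.2  76.1] [-0.1 -0.   0.3 -0.2  0.2  0.1]
pL ['W', 'S'] [482.8  83.   76.4] [-0.  -0.1  0.2 -0. ]
pL ['T', 'S'] [482.4  84.2  77.4] [-0.1 -0.2  0.1  0. ]
pL ['W', 'T'] [482.1  83.7  74.3] [-0.  -0.   0.1  0.1]
pR ['W', 'S'] [ 495.4 -172.9   73.6] [-0.2 -0.3  0.8 -0.4]
disc ['W', 'T', 'S'] [542.9 -43.   51.4] [-0.1  0.3  0.5 -0.6 -0.3  0.3]
disc ['W', 'S'] [543.1 -43.1  52.1] [ 0.1  0.1 -0.3  0. ]
disc ['T', 'S'] [540.4 -40.8  55. ] [-0.  -0.1  0.1  0. ]
disc ['W', 'T'] [542.2 -42.9  43.1] [-0.1 -0.   0.4  0. ]
jR ['W', 'T', 'S'] [579.4 -76.8  52.8] [ 0.1  0.4  0.3 -0.2 -1.1  0.2]
jR ['W', 'S'] [579.4 -76.9  52.9] [ 0.2  0.3 -1.1  0.1]
jR ['T', 'S'] [576.6 -76.2  55.3] [ 0.2  0.5 -0.4 -0.1]
jR ['W', 'T'] [579.7 -76.9  49. ] [-0.1 -0.   0.2 -0. ]
```

Run:
```python
from h import *
S=load('s4.png')
uv=(60+503.5/2.4-.5,100+234.5/2.4-.5);print(uv,onplane(S,uv,150),proj(S,[547.7,-42.4,150]))
# lower
p=np.array(monitor.sense()['tcp_pos']);R=monitor.sense()['orientation']
x,y=547.5,-43.
z0=296-129+0  # origin z ~127..129
robot.move_linear([x,y,270],vel=60)
robot.move_linear([x,y,248],vel=60)
log=[];z=248
base=None
while z>190:
    z-=2
    robot.move_linear([x,y,z],vel=20)
    s=monitor.sense();f=s['ft_force'][2];log.append((round(s['tcp_pos'][2],1),round(f,2)))
    if len(log)>=4:
        base=np.median([l[1] for l in log[:-2]])
        if f>base+2.6 : break
s=monitor.sense();print(log,s['t'],s['tcp_pos'],s['ft_force'],s['finger_gap'])
```

```text
(269.2916666666667, 197.20833333333334) [548.42811863 -39.82190598 150.        ] [[269.93129793 196.80846204]]
[(np.float64(245.9), np.float64(0.61)), (np.float64(244.0), np.float64(2.93)), (np.float64(242.1), np.float64(4.17)), (np.float64(240.0), np.float64(2.97)), (np.float64(238.0), np.float64(2.47)), (np.float64(235.9), np.float64(2.74)), (np.float64(233.9), np.float64(2.59)), (np.float64(231.9), np.float64(2.87)), (np.float64(229.9), np.float64(2.08)), (np.float64(227.9), np.float64(3.15)), (np.float64(225.9), np.float64(1.81)), (np.float64(224.0), np.float64(3.6)), (np.float64(222.2), np.float64(3.8)), (np.float64(220.4), np.float64(6.87))] 23.2167 [547.57135716 -42.99934352 220.38429086] [2.51793768 3.13375372 6.87436327] 0.43089264223102286
```

Run:
```python
from h import *
def rd():
    a=[]
    for _ in range(5): robot.dwell(.06); s=monitor.sense(); a.append([*s['ft_force'],s['tcp_pos'][2]])
    return np.mean(a,0).round(2)
print(rd()); robot.move_linear([547.5,-43,219.2],vel=10); print(rd(),monitor.sense()['t'])
```

```text
[  2.23   3.04   6.12 220.37]
[  1.77   3.16   7.69 219.8 ] 24.05
```

Run:
```python
from h import *
robot.gripper_open(); robot.dwell(.3)
s=monitor.sense();print(s['t'],s['tcp_pos'],s['ft_force'],s['finger_gap'])
p=np.array(s['tcp_pos'])
robot.move_linear(p+[0,0,110],vel=80)
robot.move_ptp([400,-330,340],down(-.4))
t=snap('top','t5.png');d=snap('side','s5.png');print(monitor.sense()['t'])
a=cv2.resize(t['image'][150:250,200:300,::-1],(400,400),interpolation=cv2.INTER_CUBIC)
b=cv2.resize(d['image'][140:240,220:320,::-1],(400,400),interpolation=cv2.INTER_CUBIC)
cv2.imwrite('pics/f5.png',np.hstack([a,b]))
```

```text
24.8833 [547.4917331  -43.00814312 219.22270734] [-0.72077347 -0.30146144  0.92804997] 0.9978338463413362
27.7333
```

View pics/f5.png

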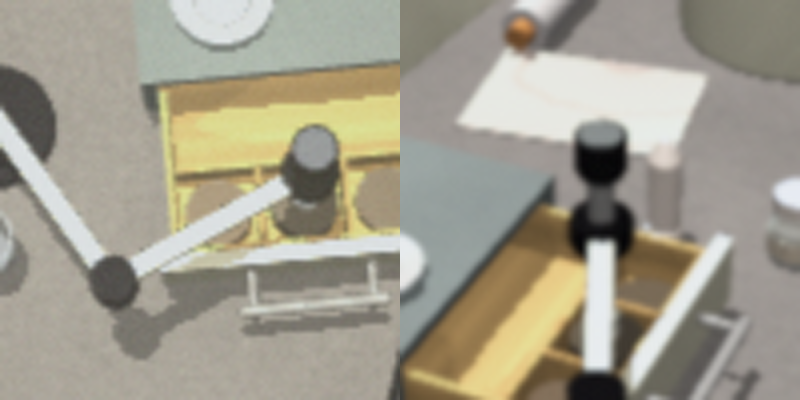

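The loupe is standing over the middle compartment: the head top is at (315,147) in the left half and (602,133) in the right half. Next I'll triangulate it.

Run:
```python
from h import *
from scipy.optimize import least_squares
T=load('t5.png');S=load('s5.png')
def tri(a,b):
    a=(200+(a[0]+.5)/4-.5,150+(a[1]+.5)/4-.5);b=(220+(b[0]-400+.5)/4-.5,140+(b[1]+.5)/4-.5)
    r=least_squares(lambda X:np.r_[proj(T,X)[0]-a,proj(S,X)[0]-b],[540,-40,200]);return r.x.round(1),r.fun.round(1)
print('head',tri((315,148),(602,134)))
print('hL',tri((244,311),(690,400)))
for z in (50,52):print('handle',[onplane(T,(200+(u+.5)/4-.5,150+(v+.5)/4-.5),z).round(1) for u,v in((243,312),(388,299))])
print(monitor.sense()['ft_force'],monitor.sense()['t'])
```

```text
head (array([547.1, -42.8, 231.2]), array([ 0. ,  0.1, -0.1, -0. ]))
hL (array([447.7,  15.2,  73. ]), array([-0., -0.,  0.,  0.]))
handle [array([450.1,  15.8,  50. ]), array([ 455.8, -107.4,   50. ])]
handle [array([449.8,  15.8,  52. ]), array([ 455.5, -107.2,   52. ])]
[ 0.70067359 -0.83239722  0.14183128] 27.7333
```

```bash
python3 -c "
from h import *
print(robot.job_done())"
```

```text
the job is handed in; nothing more can be done
None
```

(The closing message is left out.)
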